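# Set the sun lamp and hold the movable tower at roof level on the city model

## Robot

A 7-joint arm with a two-finger parallel gripper is mounted at the origin on the work surface. World frame = base frame: x ahead of the robot, y to its left, z up, the work surface at z = 0. Lengths are in m, angles in degrees, forces in N, time in s.
With the tool pointing down it reaches from about 0.425 to 0.875 m from the base axis. Payload 4.7 kg.
Tool frame: the origin (TCP) lies on the front face of the gripper's body, between the roots of the fingers; the fingertips stand 70 mm ahead of it and the grasp point (between the pads) lies 51 mm ahead of it (tip_extent is the distance from the TCP to the fingertips, in m); z points along the fingers, y is the direction in which the jaws open and shut (so a half turn about z gives the same grasp; the last joint's range is limited). The gripper opens to 87 mm and grips with 3 to 60 N. Pads are 19 mm wide; open, the fingers measure 117 mm over their backs; the gripper's body (75 mm by 190 mm) begins 51 mm behind the grasp point.
Start: joints at [70.938, 18.392, -4.016, 83.108, 1.295, 78.541, -3.26], TCP at [0.221, -0.611, 0.292] pointing down, gripper open.
Joint ranges: [-163.93, 163.93], [-17.29, 119.83], [-79.2, 71.16], [3.27, 140.29], [-89.18, 269.18], [5.43, 117.66], [-154.24, 154.24]. Speed limits (degrees/s): [147.25, 147.25, 180, 180, 180, 180, 180].

## Interface

Orientations are given as [roll, pitch, yaw] about the fixed x, y, z axes, in that order (R = Rz(yaw) Ry(pitch) Rx(roll)).
In Python, from cell import * gives the robot as it stands.
- The arm moves only by the tool carry_out, never from a script. Its argument "increments" is text: rows parted by semicolons, each of 7 numbers parted by spaces: the opening, from 0 (shut) to 1 (fully open), then the shift along the tool's x, y, z in m, then the turn, a rotation vector about the tool's x, y, z in degrees. A call has 1 to 20 rows; each row shifts and turns the pose as measured when the row begins, along the tool's axes as they then stand; what a row does not reach is not made up. A row lasts 1/8 s, in which the tool goes at most 62.5 mm and 10.7 degrees, less where a joint would pass 70% of its speed; a pose out of reach is approached as far as the arm can. A call is refused whole if a number of a shift passes 0.0625 or a number of a turn 10.7, either way. A call with a gripper value outside its range is refused whole. The fingers move at their own pace and stop on an object; "force" is the grip in N (left out, the last holds). Time passes only in rows, so rows that do not move let the fingers close. It gives the time, the measured TCP pose, the force and the opening at its end, in the units of the state.
- get_obs(): the state, without advancing time (a new reading comes with each control period).
- read_camera(name): name is "scene" or "side" or "wrist"; returns a dict with "img" (420x560x3 uint8, blue, green, red), "fx", "fy", "cx", "cy" (pixels), "world_from_camera" (4x4, takes a point from camera to world coordinates). Camera axes: x right, y down, z forward; pixel columns grow to the right and rows downward; lengths in m; the calibration is good to about 2 mm. A picture is of the moment at which its call begins. There is no depth.
- sign_off(): hands the job in, once; it reports no verdict.
Trained networks look in a picture, given as the dict that the camera call returned (one of the last four; its "shot" number tells which), for a name from the list of things; names that differ only in an ending like _2 or _b are one class to them, and where a whole thing is asked for, a point or a joint stands for the part that bears it (a point fixed in the world has none). Each returns a list of dicts, best first, with "confidence" (0 to 1); they miss things now and then, are a little off and sometimes report something else, mostly with a low value. They report only what shows in the picture. A call takes as long as a camera call. They do not tell look-alikes from the thing itself.
- masks_of(target, picture): "pixels" (420x560 bool, what is visible of it) and "bbox" ([left, top, right, bottom] in pixels, round what is visible of it).
The state is a dict: "time_s": time; "qpos": joint angles; "joint_velocities": joint speeds; "effort": joint torques, N m; "tool_pos": TCP position; "tool_rot": TCP orientation; "force": force on the tool from outside, world axes, zero at the start; "wrist_torque": the same for the moment, N m; "grip_width": finger opening in m.
Only numpy, scipy, OpenCV 4.12 (cv2) and the standard library are available. Lean on these libraries where they do the work, as an engineer would, in place of code of your own. Each camera call takes 0.05 s, during which the arm holds its last target.

## Task

Get the city model ready for its shadow photograph: take the small lamp by its upright grip and slide it along its rail until it points straight at the middle of the movable tower, the square wooden rod that stands in the bore of the stepped podium. Then leave the lamp there, grip the movable tower and draw it straight up without wedging it, only partway out of its bore, until its top is level with the roof of the fixed neighbour tower. Finish while holding it still and upright at that height, gripped by the fingers alone, with the lamp as set and nothing else on the model or the table disturbed.

Things in the scene. Friction and masses are not known exactly. Their poses are not given: they have to be found in the camera images.
- board: Fixed plywood base board of the city model, 340 x 400 x 25 mm; low fixed blocks up to 40 mm stand on it along its far edge and both ends. Origin on the table under it, 10 mm to the near side of its middle; z up; x points from the lamp rail across the model to the far side, y runs along the rail. Podium, neighbour tower and rail stand on it square to its axes.
- podium: Fixed stepped wooden podium on the board: lower tier 128 (x) x 120 (y) mm and 45 mm high, upper tier 84 x 84 mm reaching 75 mm above the board. It stands in one of two places, left or right on the model; the neighbour tower has the other. Origin: centre of its underside (on the board); axes as the board's.
- bore (a point): Centre of the mouth of the square bore in the podium's flat roof, 75 mm above the board (100 mm above the table). The bore is vertical, 25.6 mm square, 70 mm deep, its sides along the podium's x and y; axes as the board's.
- tower: Movable tower: loose plain wooden rod, 24 x 24 mm square and 120 mm long, about 60 g, standing in the bore on its floor with 50 mm showing above the podium's roof and 0.8 mm clearance on every side. Nothing keeps it up: it drops back when let go. Origin: centre of its underside; z along it, up; x and y square to its faces.
- tower_top (a point): Centre of the movable tower's top face, 120 mm above its underside.
- tower_foot (a point): Centre of the movable tower's underside.
- neighbour_roof (a point): Centre of the flat roof of the fixed neighbour tower, a plain 38 x 38 mm square wooden block standing straight on the board, about 130 to 190 mm from the movable tower. Its height differs from run to run: the roof is 23 to 45 mm higher than the movable tower's top at the start.
- lamp_rail: Fixed aluminium rail 360 mm long, 20 mm wide and 20 mm high, on the board along its near (robot) edge. Origin: middle of its underside; y along it, x towards the model.
- lamp (a joint): Position of the lamp's carriage along the rail, m: 0 at the -y end of its travel (140 mm to the -y side of the rail's middle), 0.28 at the +y end, grows towards the rail's +y. It slides with about 2 N of friction and stays where it is left. The carriage is 50 mm long along the rail.
- lamp_grip (a point): Middle of the top of the lamp's upright black finger grip: 14 mm wide along the rail, 24 mm across it, 44 mm tall. It stands on the carriage, whose top is 32.5 mm above the board; the grip's top is 76.5 mm above the board.
- lamp_lens (a point): Centre of the front face of the lamp's round lens, 55 mm above the board. The horizontal barrel head (33 mm diameter, top 72 mm above the board) is fixed to the carriage on the model side, 30 to 74 mm from the grip's middle and in line with it; it points along the rail's +x, so it points at the tower when lamp and tower lie on one line square to the rail.
- block_l: Loose L-shaped wooden block 40 x 38 x 20 mm on the board between rail and towers; leave alone. Origin under it.
- block_step: Loose stepped wooden block 30 x 44 x 24 mm on the board between rail and towers; leave alone. Origin under it.
- glue_stick: Glue stick, 25 mm diameter, 85 mm tall, standing on the board near its far edge; leave alone. Origin under it.
- glue_bottle: White glue bottle with blue nozzle, 54 mm diameter, 158 mm tall, standing on the table to the left; leave alone. Origin under it.
- tape: Roll of tape, 90 mm across, 19 mm high, flat on the table to the left; leave alone. Origin under it.
- foam: Pale foam block 100 x 60 x 50 mm on the table to the right; leave alone. Origin under it.
- knife: Craft knife 140 mm long, 10 mm high, lying on the table to the right; leave alone. Origin under it.
There are look-alikes about, which are no part of the job. What is shaped like the tower but green, pink or purple is not meant.

How it is judged (in metres and radians):
On the way, in this order (a step that is already met when the one before it is completed fails the run):
1. the lamp stands still, pointing at the middle of the movable tower, while the tower is still down in its bore (y of lamp_grip in the frame of bore between -0.006 and 0.006 m and velocity of joint lamp between -0.01 and 0.01 m/s and z of tower_foot in the frame of bore below -0.065 m), for 0.3 s.
2. the movable tower, gripped by the fingers, is drawn up at least 15 mm (contact force between the fingers and tower above 2 N and z of tower_foot in the frame of bore above -0.055 m), for 0.1 s.
At the end, for the whole second after the job is handed in: Fingers hold the movable tower still, upright within 3.4 deg, at least 15 mm in its bore, top within 4 mm of the neighbour roof's height, pressing the podium under 10 N; lamp within 6 mm, along the rail, of pointing at the bore's centre; bystanders within 15 mm of their start (z of tower_top in the frame of neighbour_roof between -0.004 and 0.004 m and contact force between the fingers and tower above 2 N and y of lamp_grip in the frame of bore between -0.006 and 0.006 m and z of tower_foot in the frame of bore below -0.015 m and horizontal distance between tower_foot and bore below 0.005 m and angle between tower's own z axis and vertical below 0.06 rad and contact force between tower and podium below 10 N and linear speed of tower below 0.01 m/s and distance of each of block_l, block_step, glue_stick, glue_bottle, tape, foam, knife from where it was at the start of the episode below 0.015 m); the arm keeps its last pose, push and grip.
It fails at once if the movable tower is wedged: pressed against its bore with more than 40 N while it is raised (z of tower_foot in the frame of bore above -0.066 m and contact force between tower and podium above 40 N).
It fails at once if the movable tower is pulled (almost) out of its bore: less than 10 mm left in it (z of tower_foot in the frame of bore above -0.01 m).
It fails at once if a bystander is pushed more than 15 mm or knocked over (distance of any of block_l, block_step, glue_stick, glue_bottle, tape, foam, knife from where it was at the start of the episode above 0.015 m or angle between any of block_l, block_step, glue_stick, glue_bottle, tape, foam, knife's own z axis and vertical above 0.3 rad).
It also fails if it takes over 42 s, if anything falls off the work surface, if the arm or the gripper's body presses on something with over 40 N, if the wrist force passes 120 N, or if a joint passes its speed limit or range.

## Working session

There is one attempt and no reset: what is moved stays moved. The work goes in short steps, Python scripts to look and compute and a tool call to move; the robot and the scene stay as the last step left them, time stands still between calls to the robot, and variables do not carry over. Pictures are saved under pics/ and viewed, and the job is handed in when it is done.

Besides the shell and the picture viewer there is one more tool, called after "Call:" by a JSON object that holds its "name" and its "arguments". carry_out: Moves the arm, as the interface text tells. Its arguments: {"type":"object","properties":{"increments":{"type":"string"},"force":{"type":"number"}},"required":["increments"]}

```bash
ls; mkdir -p pics; python3 - <<'E'
from cell import *
import cv2
print(get_obs())
for n in ["scene","side","wrist"]:
    p=read_camera(n); cv2.imwrite(f"pics/{n}0.png",p["img"]); print(n,p["fx"],p["cx"],p["cy"],p["world_from_camera"].round(3).tolist() if hasattr(p["world_from_camera"],'round') else p["world_from_camera"])
E
```

```text
pics
{'time_s': 0.0, 'qpos': array([70.93726009, 18.44026365, -4.01399885, 83.17346   ,  1.29617789,
       78.54077776, -3.26052203]), 'joint_velocities': array([ 0.00140323, -0.00816826,  0.04983168, -0.01196704, -0.06827018,
        0.09214692,  0.00810321]), 'effort': array([-4.39751393e-04, -4.91281307e+01, -4.04150588e-01, -3.12524736e+01,
       -6.39271480e-02,  4.38212533e-02,  1.56801220e-04]), 'tool_pos': array([ 0.22073183, -0.61093792,  0.29116017]), 'tool_rot': array([-1.79890799e+02,  7.30811917e-03,  1.98707233e+01]), 'force': array([0.12181726, 0.01502846, 0.37017783]), 'wrist_torque': array([0.03862529, 0.04471078, 0.0204853 ]), 'grip_width': 0.08704829850246734}
scene 407.3262092837153 276.1474924986316 214.01450897263612 [[0.025, 0.776, -0.63, 1.423], [1.0, -0.024, 0.011, -0.029], [-0.006, -0.63, -0.777, 1.209], [0.0, 0.0, 0.0, 1.0]]
side 399.99267808742013 279.85843881228675 208.57434981863804 [[-0.996, -0.031, 0.082, 0.475], [-0.086, 0.535, -0.841, 0.892], [-0.017, -0.845, -0.535, 0.738], [0.0, 0.0, 0.0, 1.0]]
wrist 356.18677658296804 284.3496051132235 216.5230580402178 [[0.341, -0.902, -0.265, 0.294], [-0.94, -0.327, -0.094, -0.584], [-0.002, 0.281, -0.96, 0.383], [0.0, 0.0, 0.0, 1.0]]
```

View pics/scene0.png

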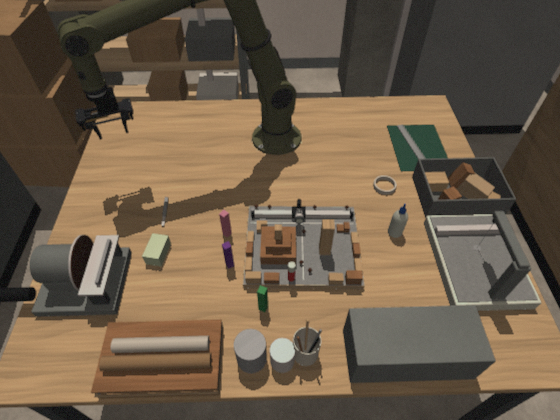

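View pics/side0.png

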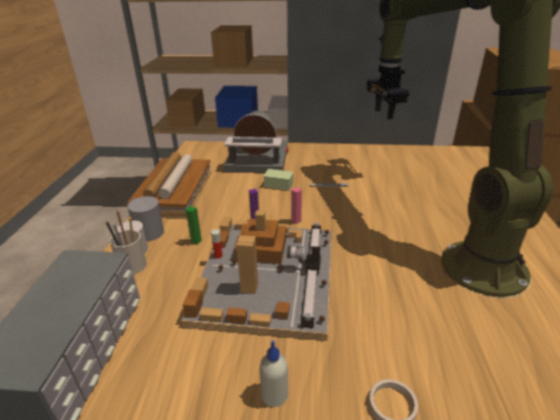

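View pics/wrist0.png

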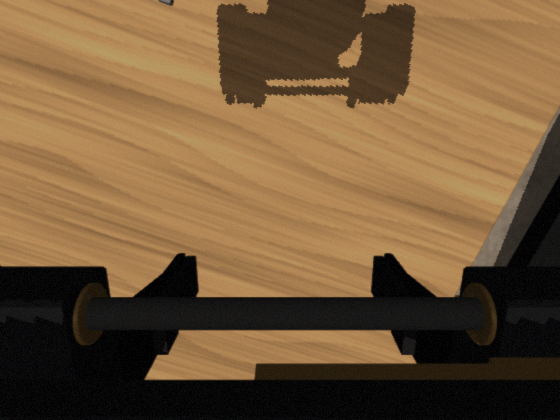

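The scene view shows the board around (305,245), the podium with the tower at about (278,235), the neighbour tower at (327,238), and the lamp at about (300,212). The pink, purple and green rods standing off the board are look-alikes. Next I'll enlarge this and run the networks.

```bash
cat > h.py <<'E'
from cell import *
import cv2,numpy as np
def K(p): return np.array([[p["fx"],0,p["cx"]],[0,p["fy"],p["cy"]],[0,0,1.]])
def proj(p,X):
    T=np.linalg.inv(np.array(p["world_from_camera"])); X=np.atleast_2d(X)
    c=X@T[:3,:3].T+T[:3,3]; u=c@K(p).T; return u[:,:2]/u[:,2:]
def ray(p,uv):
    T=np.array(p["world_from_camera"]); d=np.linalg.solve(K(p),[uv[0],uv[1],1.]); return T[:3,3],T[:3,:3]@d
def atz(p,uv,z):
    o,d=ray(p,uv); return o+d*(z-o[2])/d[2]
def tri(ps,uvs):
    A=np.zeros((3,3));b=np.zeros(3)
    for p,uv in zip(ps,uvs):
        o,d=ray(p,uv); d=d/np.linalg.norm(d); M=np.eye(3)-np.outer(d,d); A+=M;b+=M@o
    return np.linalg.solve(A,b)
E
python3 - <<'E'
from h import *
for n,(x0,y0,x1,y1) in dict(scene=(235,190,375,295),side=(175,190,345,340)).items():
    p=read_camera(n)
    for t in ["board","podium","tower","neighbour_roof","lamp_rail","lamp","lamp_grip","lamp_lens"]:
        try:
            for r in masks_of(t,p)[:2]:
                ys,xs=np.nonzero(r["pixels"]); print(n,t,round(r["confidence"],2),np.array(r["bbox"]).round(1).tolist(),len(xs),xs.mean().round(1),ys.mean().round(1))
        except Exception as e: print(n,t,e)
    c=p["img"][y0:y1,x0:x1]; k=min(800/(x1-x0),600/(y1-y0)); c=cv2.resize(c,None,fx=k,fy=k,interpolation=cv2.INTER_CUBIC); print(k,c.shape); cv2.imwrite(f"pics/{n}1.png",c[:600,:800])
E
```

```text
scene board 0.82 [242.9, 206.8, 367.2, 289.0] 6573 305.1 255.1
scene podium 0.68 [261.9, 224.6, 297.2, 264.4] 1144 277.4 246.7
scene podium 0.57 [320.7, 221.2, 337.0, 255.9] 496 326.4 236.8
scene tower 0.72 [256.6, 286.6, 268.7, 312.2] 251 262.5 298.3
scene tower 0.64 [222.1, 209.3, 233.7, 233.7] 213 225.4 223.2
scene neighbour_roof 0.95 [319.7, 222.3, 337.0, 255.5] 485 326.6 237.2
scene neighbour_roof 0.68 [273.6, 224.1, 279.4, 239.3] 108 277.7 232.1
scene lamp_rail 0.98 [254.3, 201.9, 354.7, 225.6] 890 302.0 213.8
scene lamp_rail 0.46 [262.9, 225.9, 297.9, 266.3] 1148 277.4 246.6
scene lamp 0.53 [291.6, 199.0, 304.9, 222.5] 245 298.6 212.9
scene lamp_grip 0.76 [292.4, 202.3, 305.9, 224.1] 232 298.6 212.7
scene lamp_grip 0.51 [252.7, 202.4, 353.6, 223.0] 864 301.9 213.7
scene lamp_lens 0.73 [291.0, 198.3, 303.7, 224.3] 244 298.6 213.2
5.714285714285714 (600, 800, 3)
side board 0.92 [177.7, 214.5, 331.6, 343.3] 10246 258.9 291.0
side board 0.41 [254.4, 210.1, 268.9, 227.4] 193 259.7 219.8
side podium 0.97 [236.5, 217.8, 288.0, 261.0] 1277 267.0 240.1
side podium 0.19 [211.7, 227.9, 222.0, 258.6] 245 216.0 242.8
side tower 0.7 [253.4, 210.5, 263.7, 232.8] 212 260.1 220.3
side tower 0.68 [184.3, 205.8, 203.4, 246.4] 427 192.9 224.5
side neighbour_roof 0.66 [236.9, 234.3, 255.4, 296.6] 1075 246.8 263.6
side lamp_rail 0.9 [290.0, 223.7, 323.4, 325.9] 1231 308.5 271.5
side lamp 0.63 [285.3, 247.5, 320.2, 276.9] 527 305.6 257.5
side lamp_grip 0.98 [284.9, 245.2, 318.4, 273.5] 592 305.8 257.3
side lamp_grip 0.49 [254.1, 212.3, 268.3, 228.9] 200 259.7 220.0
side lamp_lens 0.59 [233.0, 219.6, 286.6, 266.8] 1326 266.2 240.6
side lamp_lens 0.55 [286.2, 246.3, 319.9, 271.0] 549 304.6 256.9
4.0 (600, 680, 3)
```

View pics/scene1.png

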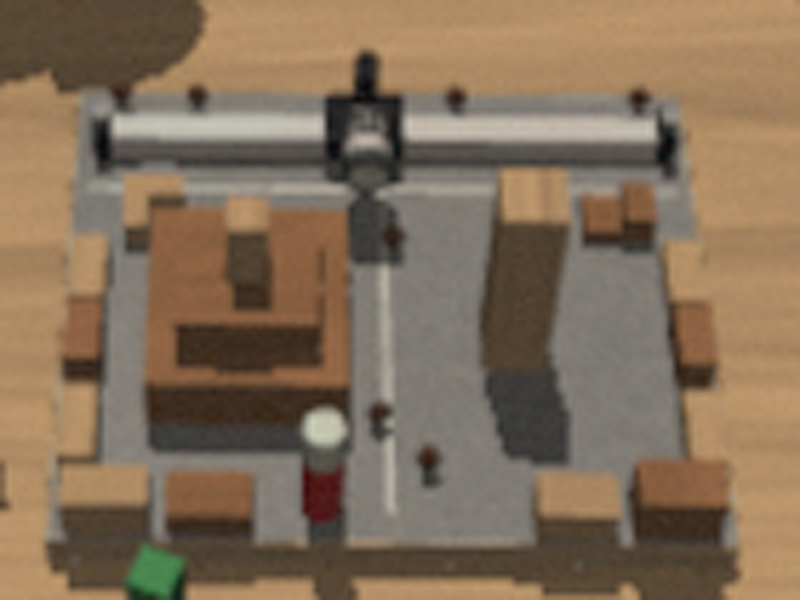

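View pics/side1.png

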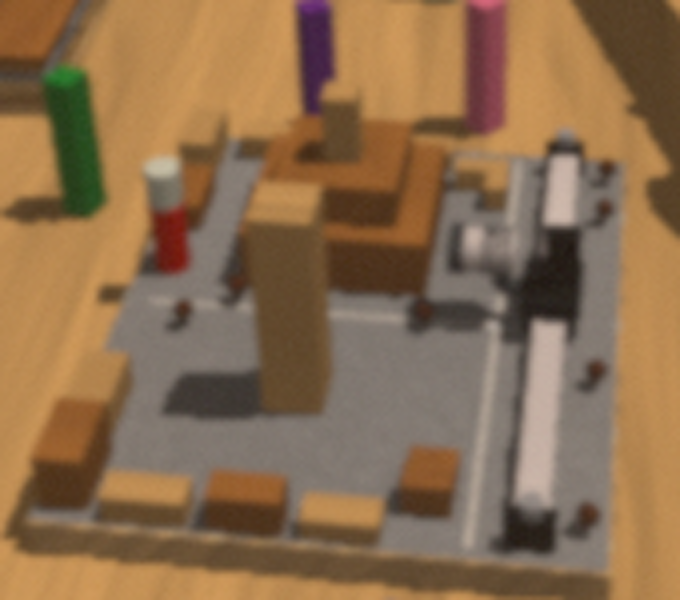

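```bash
python3 - <<'E'
from h import *
s=read_camera("scene"); d=read_camera("side")
k=800/140
S=lambda u,v:(235+u/k-.4,190+v/k-.4)
D=lambda u,v:(175+u/4-.4,190+v/4-.4)
for c in [(80,95),(678,98),(50,545),(735,548)]: print("board scene",atz(s,S(*c),.025).round(4))
for c in [(452,155),(622,160),(605,570),(30,520)]: print("board side",atz(d,D(*c),.025).round(4))
print("tower top",tri([s,d],[S(247,212),D(341,92)]).round(4),atz(s,S(247,212),.15).round(4),atz(d,D(341,92),.15).round(4))
print("neigh",tri([s,d],[S(534,195),D(287,203)]).round(4))
print("grip",tri([s,d],[S(366,62),D(566,235)]).round(4), atz(s,S(366,62),.1015),atz(s,S(100,125),.045),atz(s,S(668,125),.045))
E
```

```text
board scene [ 0.4218 -0.1155  0.025 ]
board scene [0.4365 0.2813 0.025 ]
board scene [ 0.7594 -0.1269  0.025 ]
board scene [0.7726 0.2653 0.025 ]
board side [ 0.5509 -0.1161  0.025 ]
board side [ 0.4204 -0.1175  0.025 ]
board side [0.4375 0.2794 0.025 ]
board side [0.7705 0.2666 0.025 ]
tower top [ 0.6178 -0.0093  0.1496] [ 0.6179 -0.0094  0.15  ] [ 0.6178 -0.0086  0.15  ]
neigh [0.6286 0.1509 0.1747]
grip [0.4628 0.0703 0.0978] [0.46478249 0.06960536 0.1015    ] [ 0.46450949 -0.10064198  0.045     ] [0.47564826 0.266317   0.045     ]
```

The wooden rod in the podium, at scene (278,232) and side (260,220), is the movable tower. Green, pink and purple are excluded, and the rod at (327,238) stands on the board, so it's the neighbour. The board's yaw is about -2°, and the lamp has to slide about 74 mm towards -y.

I'll turn the tool to the board's yaw and travel over.

Call:
{"name": "carry_out", "arguments": {"increments": "1 0 0 0 0 0 7.3; 1 0 0 0 0 0 7.3; 1 0 0 0 0 0 7.3; 1 0.038 -0.053 0 0 0 0; 1 0.038 -0.053 0 0 0 0; 1 0.038 -0.053 0 0 0 0; 1 0.038 -0.053 0 0 0 0; 1 0.038 -0.053 0 0 0 0; 1 0.038 -0.053 0 0 0 0; 1 0.038 -0.053 0 0 0 0; 1 0 0 0 0 0 0"}}

```text
time_s: 2.52
tool_pos: [0.4972, -0.2638, 0.2921]
tool_rot: [179.8, -0.2, -2.9]
force: [-0.3, -0.9, -0.3]
grip_width: 0.0872
```

Call:
{"name": "carry_out", "arguments": {"increments": "1 -0.007 -0.053 -0.008 0 0 0; 1 -0.007 -0.053 -0.008 0 0 0; 1 -0.007 -0.053 -0.008 0 0 0; 1 -0.007 -0.053 -0.008 0 0 0; 1 -0.007 -0.053 -0.008 0 0 -0.8; 1 0 0 0 0 0 0"}}

```text
time_s: 3.28
tool_pos: [0.4748, 0.0068, 0.3328]
tool_rot: [179.7, -0.3, -2.4]
force: [0.1, -1.5, -0.7]
grip_width: 0.0867
```

```bash
python3 - <<'E'
from h import *
p=read_camera("wrist"); cv2.imwrite("pics/w1.png",p["img"]); o=get_obs(); print(o["tool_pos"],o["tool_rot"]); np.save("w1.npy",np.array(p["world_from_camera"]))
for t in ["podium","tower","neighbour_roof","lamp_grip"]:
    for r in masks_of(t,p)[:2]: print(t,round(r["confidence"],2),np.array(r["bbox"]).round(1).tolist())
E
```

```text
[0.4748587  0.00381896 0.33225516] [179.62757131  -0.27025456  -2.62578358]
podium 0.79 [228.7, 0.0, 362.4, 111.8]
podium 0.57 [45.0, 118.8, 105.3, 152.6]
tower 0.92 [442.3, 109.5, 541.3, 152.6]
tower 0.57 [280.3, 2.0, 318.9, 50.4]
neighbour_roof 0.85 [9.2, 0.0, 160.1, 61.2]
neighbour_roof 0.3 [224.5, 2.0, 362.2, 112.4]
lamp_grip 0.92 [200.3, 129.3, 249.8, 221.2]
```

View pics/w1.png

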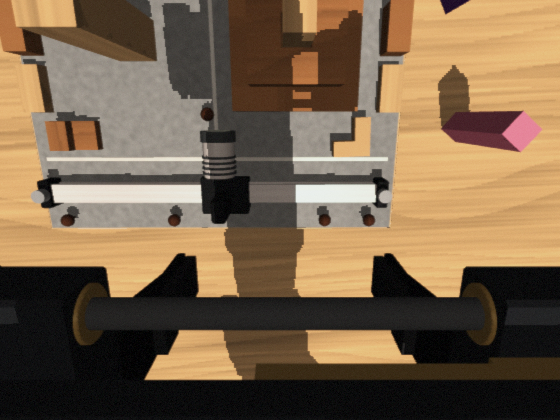

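```bash
python3 - <<'E'
import cv2
i=cv2.imread("pics/w1.png"); c=cv2.resize(i[0:240,190:390],None,fx=2.5*1,fy=2.5,interpolation=cv2.INTER_CUBIC); cv2.imwrite("pics/w1c.png",c)
c=cv2.resize(i[120:230,185:260],None,fx=5,fy=5,interpolation=cv2.INTER_CUBIC); c=cv2.convertScaleAbs(c,alpha=2,beta=20); cv2.imwrite("pics/w1d.png",c)
E
```

```text
(no output)
```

View pics/w1c.png

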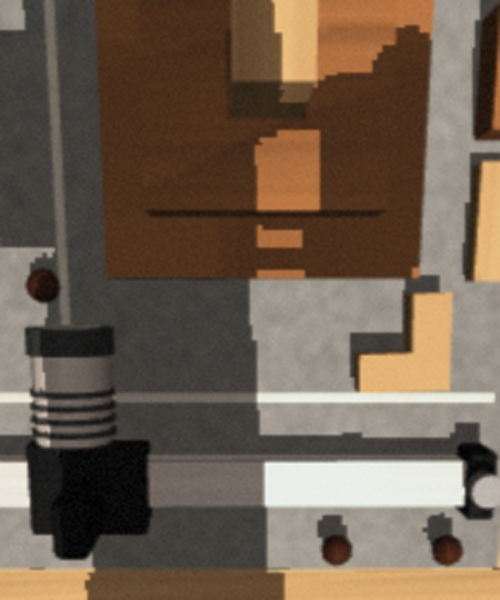

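View pics/w1d.png

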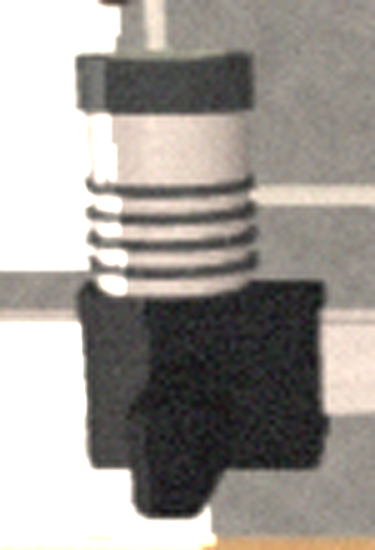

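```bash
python3 - <<'E'
from h import *
p=read_camera("wrist"); 
e=lambda u,v:(185+u/5-.4,120+v/5-.4)
print("gripL",atz(p,e(133,470),.1015),"R",atz(p,e(211,490),.1015),"near",atz(p,e(170,515),.1015))
print("carr",atz(p,e(87,465),.0575),atz(p,e(325,465),.0575))
print("lens barrel centre z.08",atz(p,e(80,85),.08),atz(p,e(250,85),.08))
f=lambda u,v:(190+u/2.5-.3,v/2.5-.3)
print("podium lower near corners z.07",atz(p,f(106,278),.07),atz(p,f(420,278),.07))
print("rail near edge",atz(p,(52,207),.045),atz(p,(375,206),.045))
print("tower vis near face", atz(p,f(231,80),.1),atz(p,f(318,80),.1))
E
```

```text
gripL [0.46590344 0.06898442 0.1015    ] R [0.46123908 0.05479773 0.1015    ] near [0.4567576  0.06298485 0.1015    ]
carr [0.45566274 0.08837655 0.0575    ] [0.45296806 0.03788209 0.0575    ]
lens barrel centre z.08 [0.53545342 0.07551176 0.08      ] [0.53379049 0.04363407 0.08      ]
podium lower near corners z.07 [0.55712545 0.04518155 0.07      ] [ 0.55095495 -0.07396045  0.07      ]
rail near edge [0.46737825 0.25404873 0.045     ] [ 0.44972826 -0.098562    0.045     ]
tower vis near face [ 0.61666983 -0.00553281  0.1       ] [ 0.61522345 -0.03404863  0.1       ]
```

```bash
python3 - <<'E'
from h import *
p=read_camera("wrist"); cv2.imwrite("pics/w2.png",p["img"]); o=get_obs(); print(o["time_s"],o["tool_pos"],o["tool_rot"],np.degrees(0)); print(np.array(p["world_from_camera"]).round(4)-np.load("w1.npy").round(4))
s=read_camera("scene");d=read_camera("side")
cv2.imwrite("pics/s2.png",s["img"])
# tip positions of fingers expected in cameras
from scipy.spatial.transform import Rotation as R
T=R.from_euler('xyz',o["tool_rot"],degrees=True).as_matrix()
for y in (-.0435,.0435):
    X=o["tool_pos"]+T@np.array([0,y,.07]); print(X,proj(s,X),proj(d,X),proj(p,X))
for n,q in(("s",s),("d",d)):
    u=proj(q,o["tool_pos"])[0].astype(int); c=q["img"][max(0,u[1]-50):u[1]+50,max(0,u[0]-65):u[0]+65]; print(n,u)
    cv2.imwrite(f"pics/{n}2c.png",cv2.resize(c,None,fx=6,fy=6,interpolation=cv2.INTER_CUBIC))
E
```

```text
3.625 [0.47497944 0.00092959 0.33109969] [ 1.79701311e+02 -1.37443392e-01 -2.98063104e+00] 0.0
[[-0.0106  0.0013 -0.003   0.0004]
 [ 0.0004  0.0102  0.003  -0.0069]
 [ 0.0001  0.0031  0.0009 -0.0019]
 [ 0.      0.      0.      0.    ]]
[0.47739059 0.04399697 0.26087408] [[292.85098051 171.5987199 ]] [[312.54947344 187.84247488]] [[197.64749518 275.64268748]]
[ 0.47286571 -0.0428841   0.26132762] [[266.27572156 171.11128196]] [[314.87952637 171.35594467]] [[372.93009974 275.69382724]]
s [279 155]
d [314 153]
```

View pics/s2c.png

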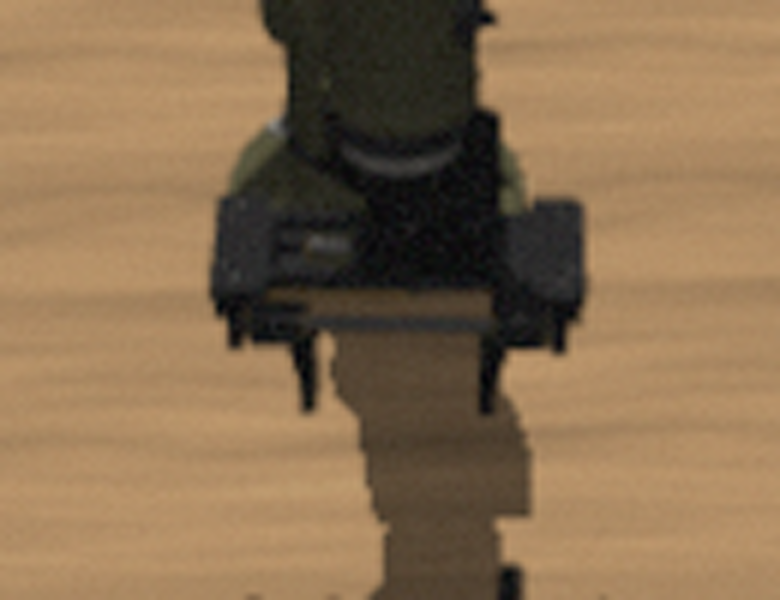

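View pics/d2c.png

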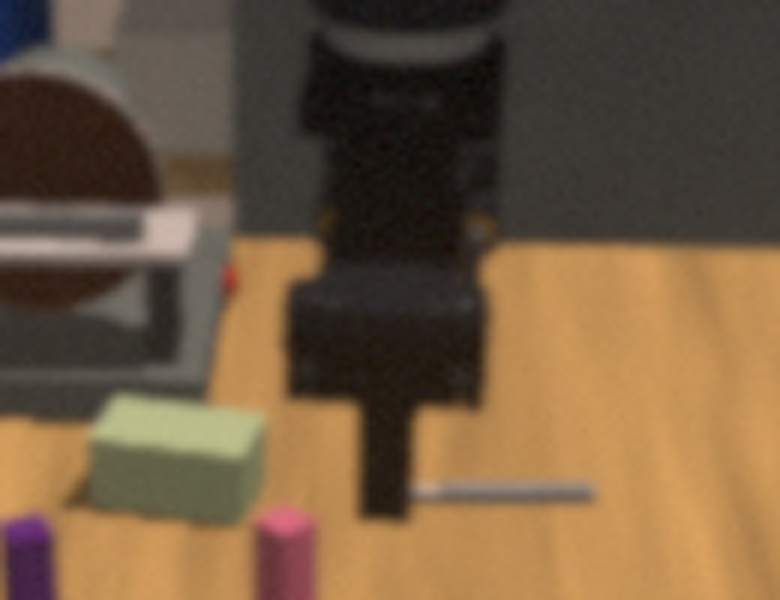

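Call:
{"name": "carry_out", "arguments": {"increments": "0.5 -0.006 -0.034 0.03 0.3 0.1 -0.9; 0.5 -0.006 -0.034 0.03 0 0 0; 0.5 0 0 0.03 0 0 0; 0.5 0 0 0 0 0 0; 0.5 0 0 0 0 0 0"}}

```text
time_s: 4.35
tool_pos: [0.4678, 0.0693, 0.2401]
tool_rot: [-179.9, -0.4, -2.3]
force: [0.3, -0.7, -0.5]
grip_width: 0.047
```

```bash
python3 - <<'E'
from h import *
read_camera("wrist");read_camera("wrist");p=read_camera("wrist"); cv2.imwrite("pics/w3.png",p["img"]); o=get_obs(); print(o["tool_pos"],o["tool_rot"]); np.save("w3.npy",np.array(p["world_from_camera"]))
print(proj(p,[[.465,.0695,.1015],[.465,.0695,.058]]))
E
```

```text
[0.46788062 0.06907158 0.24021695] [-179.95475536   -0.43738835   -2.33270917]
[[285.04405353 236.69159638]
 [284.989315   218.8842729 ]]
```

View pics/w3.png

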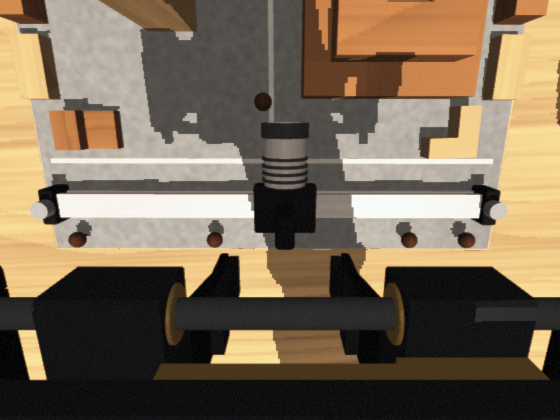

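The grip is centred between the fingers at column 285, as predicted. I'll descend and close.

Call:
{"name": "carry_out", "arguments": {"increments": "0.5 0 0 0.034 0 0.4 0; 0.5 0 0 0.034 0 0 0; 0.5 0 0 0.03 0 0 0; 0.5 0 0 0 0 0 0; 0.5 0 0 0 0 0 0"}}

```text
time_s: 5.12
tool_pos: [0.4743, 0.0677, 0.146]
tool_rot: [-180.0, -1.5, -2.6]
force: [-0.0, 0.6, 0.3]
grip_width: 0.0439
```

Call:
{"name": "carry_out", "arguments": {"increments": "0.5 -0.006 -0.001 0.008 0 -1.5 -0.5; 0.5 0 0 0 0 0 0; 0.5 0 0 0 0 0 0"}}

```text
time_s: 5.5
tool_pos: [0.47, 0.0691, 0.1403]
tool_rot: [-180.0, -0.2, -2.1]
force: [0.1, 0.0, 0.4]
grip_width: 0.0432
```

Call:
{"name": "carry_out", "arguments": {"increments": "0 0 0 0 0 0 0; 0 0 0 0 0 0 0; 0 0 0 0 0 0 0; 0 0 0 0 0 0 0; 0 0 0 0 0 0 0; 0 0 0 0 0 0 0", "force": 15}}

```text
time_s: 6.25
tool_pos: [0.4703, 0.0691, 0.1408]
tool_rot: [-180.0, -0.2, -2.1]
force: [0.3, -0.3, 0.1]
grip_width: 0.0137
```

Call:
{"name": "carry_out", "arguments": {"increments": "0 0 0.015 0 0 0 0; 0 0 0.015 0 0 0 0; 0 0 0.015 0 0 0 0; 0 0 0.015 0 0 0 0; 0 0 0.008 0 0 0 0; 0 0 0 0 0 0 0; 0 0 0 0 0 0 0"}}

```text
time_s: 7.12
tool_pos: [0.4673, -0.0026, 0.1408]
tool_rot: [-179.9, -0.2, -2.1]
force: [-0.3, 2.1, 0.7]
grip_width: 0.0138
```

```bash
python3 - <<'E'
from h import *
for n,(x0,y0,x1,y1) in dict(scene=(235,190,375,295),side=(195,190,345,340),wrist=(0,0,560,420)).items():
    p=read_camera(n)
    c=p["img"][y0:y1,x0:x1]; k=min(800/(x1-x0),600/(y1-y0)); cv2.imwrite(f"pics/{n}3.png",cv2.resize(c,None,fx=k,fy=k,interpolation=cv2.INTER_CUBIC))
np.save("w4.npy",np.array(p["world_from_camera"])); o=get_obs(); print(o["tool_pos"],o["tool_rot"],o["force"])
E
```

```text
[ 0.46729145 -0.00252036  0.14075053] [-179.87831435   -0.22118428   -2.09018298] [-0.79889772 -1.03699776  1.02072706]
```

View pics/wrist3.png

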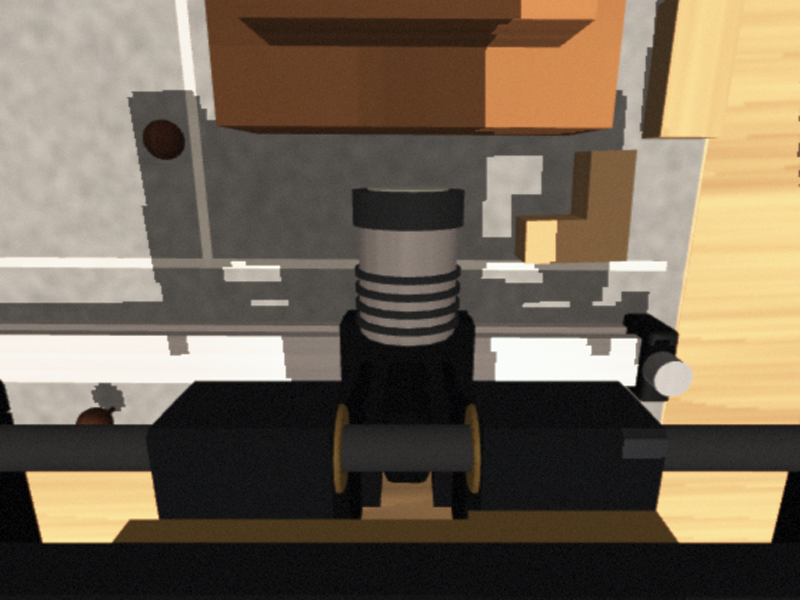

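View pics/scene3.png

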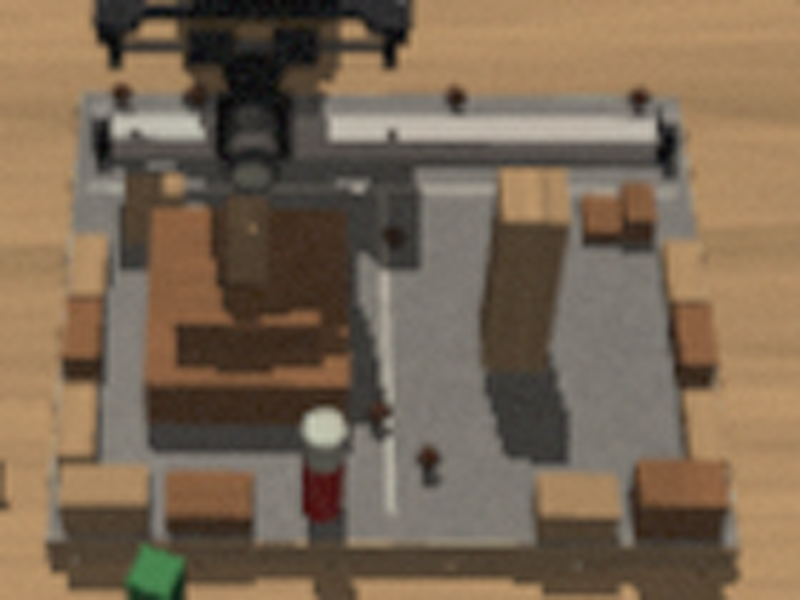

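```bash
python3 - <<'E'
from h import *
s=read_camera("scene");p=read_camera("wrist")
w=lambda u,v:(u/1.4286-.15,v/1.4286-.15)
a=np.radians(-2.1)
def bf(X): # board frame rotated coords
    return np.array([np.cos(a)*X[0]+np.sin(a)*X[1],-np.sin(a)*X[0]+np.cos(a)*X[1]])
L=atz(p,w(217,126),.07);R_=atz(p,w(614,130),.07); print("pod",L,R_,np.degrees(np.arctan2(L[0]-R_[0],L[1]-R_[1])),(bf(L)+bf(R_))/2)
A=atz(p,w(353,205),.08);B=atz(p,w(463,205),.08); print("lens",(bf(A)+bf(B))/2, np.linalg.norm(A-B))
print("tcp",bf(get_obs()["tool_pos"][:2]))
k=800/140
S=lambda u,v:(235+u/k-.4,190+v/k-.4)
for nm,l,r,z in [("podlow far",(147,383),(351,383),.07),("podlow near",(150,208),(349,210),.07),("tower top",(227,215),(267,215),.15)]:
    l=bf(atz(s,S(*l),z));r=bf(atz(s,S(*r),z)); print(nm,(l+r)/2,r-l)
print(bf([.6178,-.0093]))
E
```

```text
pod [0.55742728 0.05223101 0.07      ] [ 0.55199501 -0.06727341  0.07      ] 2.602684250734389 [0.5546142  0.01281053]
lens [0.53259949 0.01505691] 0.03238692994568687
tcp [0.46706084 0.01460193]
podlow far [0.68162692 0.01469236] [-0.0008712   0.11844051]
podlow near [0.55464207 0.01393256] [0.00072987 0.12238766]
tower top [0.61994987 0.01324519] [-0.00015278  0.02282378]
[0.61772587 0.01334473]
```

The lamp is within about 1 mm of the podium's centreline: lens 15.1 mm, podium 12.8–14.7 mm, tower top 13.3 mm. I'll release and rise.

Call:
{"name": "carry_out", "arguments": {"increments": "0.5 0 0 0 0 0 0; 0.5 0 0 0 0 0 0; 0.5 0 0 0 0 0 0; 0.5 0 0 0 0 0 0; 0.5 0 0 -0.03 0 0 0; 0.5 0 0 -0.05 0 0 0; 0.5 0 0 -0.05 0 0 0; 0.5 0 0 -0.04 0 0 0; 0.5 0.04 0 0 0 0 0; 0.5 0.03 0 0 0 0 0; 0.5 0 0 0 0 0 0; 0.5 0 0 0 0 0 0; 0.5 0 0 0 0 0 0"}}

```text
time_s: 9.0
tool_pos: [0.5367, -0.005, 0.3166]
tool_rot: [-179.9, -0.2, -2.0]
force: [-0.5, -0.3, 0.3]
grip_width: 0.0438
```

```bash
python3 - <<'E'
from h import *
for n,(x0,y0,x1,y1) in dict(side=(195,190,345,340),scene=(235,190,375,295),wrist=(0,0,560,420)).items():
    p=read_camera(n)
    c=p["img"][y0:y1,x0:x1]; k=min(800/(x1-x0),600/(y1-y0)); cv2.imwrite(f"pics/{n}4.png",cv2.resize(c,None,fx=k,fy=k,interpolation=cv2.INTER_CUBIC))
np.save("w4.npy",np.array(p["world_from_camera"])); o=get_obs(); print(o["tool_pos"],o["tool_rot"],o["force"])
print(proj(p,[.6178,-.0093,.15])*1.4286,proj(p,[.6286,.1509,.1747])*1.4286)
E
```

```text
[ 0.53694583 -0.00500638  0.31686777] [-179.94319218   -0.23989514   -2.04139583] [-0.34456121  0.07011209  0.07432522]
[[411.08265376 154.83483819]] [[ 44.31970583 141.5529675 ]]
```

View pics/wrist4.png

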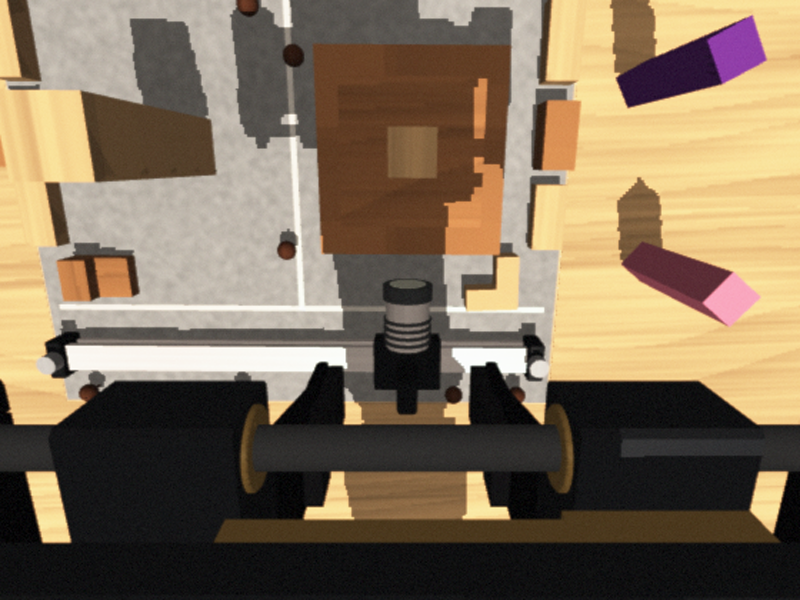

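View pics/scene4.png

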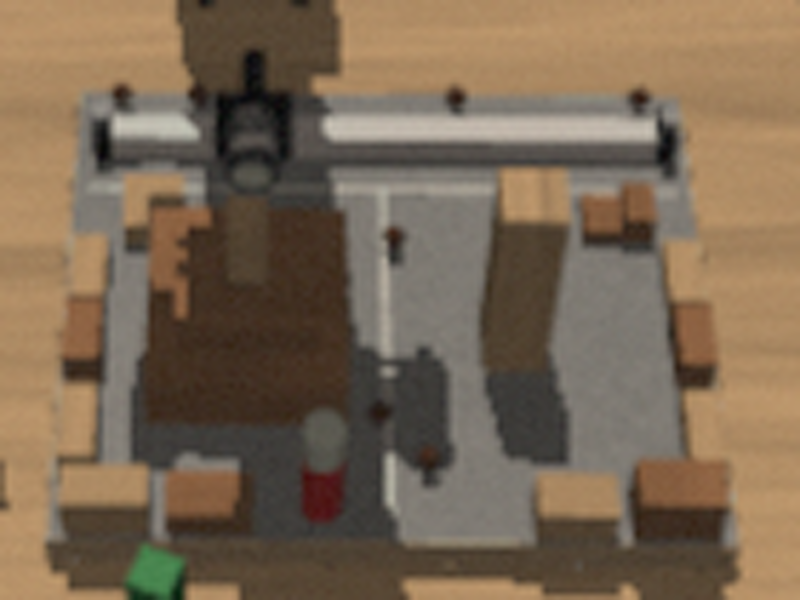

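View pics/side4.png

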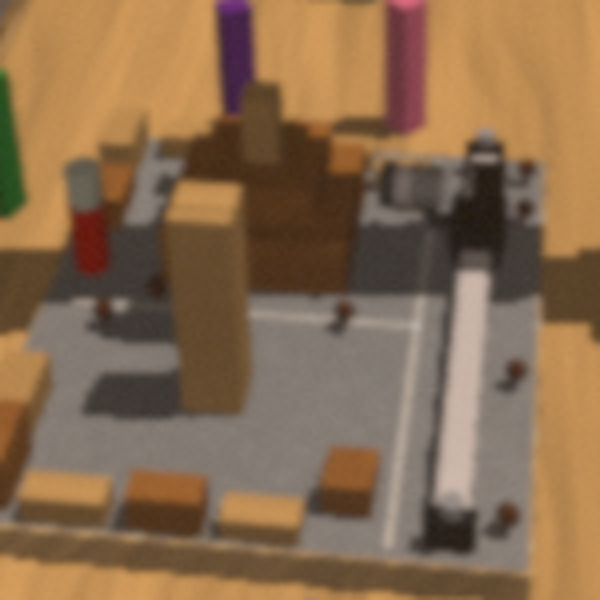

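The wrist view shows the lamp in line with the tower: lens at column 407 and tower top at (412,152), against a predicted (411,155). Next I'll move for a view that holds both roofs, so I can measure the neighbour's height.

Call:
{"name": "carry_out", "arguments": {"increments": "0.5 0 -0.035 -0.03 0 0 0.35; 0.5 0 -0.035 -0.03 0 0 0; 0.5 0 0 0 0 0 0; 0.5 0 0 0 0 0 0; 0.5 0 0 0 0 0 0"}}

```text
time_s: 9.78
tool_pos: [0.5378, 0.064, 0.3771]
tool_rot: [179.9, -0.1, -2.6]
force: [0.6, -0.4, 0.1]
grip_width: 0.0437
```

```bash
python3 - <<'E'
from h import *
import pickle
read_camera("wrist");P={n:read_camera(n) for n in ["scene","side","wrist"]}
pickle.dump(P,open("P5.pkl","wb"))
o=get_obs(); print(o["tool_pos"],o["tool_rot"],o["force"])
p=P["wrist"];c=p["img"][0:250,0:420];cv2.imwrite("pics/w5.png",cv2.resize(c,None,fx=1.9,fy=1.9,interpolation=cv2.INTER_CUBIC))
# close-ups
c=P["scene"]["img"][212:262,270:345];cv2.imwrite("pics/s5.png",cv2.resize(c,None,fx=10,fy=10,interpolation=cv2.INTER_CUBIC))
c=P["side"]["img"][205:265,225:285];cv2.imwrite("pics/d5.png",cv2.resize(c,None,fx=10,fy=10,interpolation=cv2.INTER_CUBIC))
E
```

```text
[0.53795341 0.06413048 0.3771609 ] [ 1.79928728e+02 -1.14189758e-01 -2.64007542e+00] [ 0.14372704 -0.18677682  0.12458007]
```

View pics/w5.png

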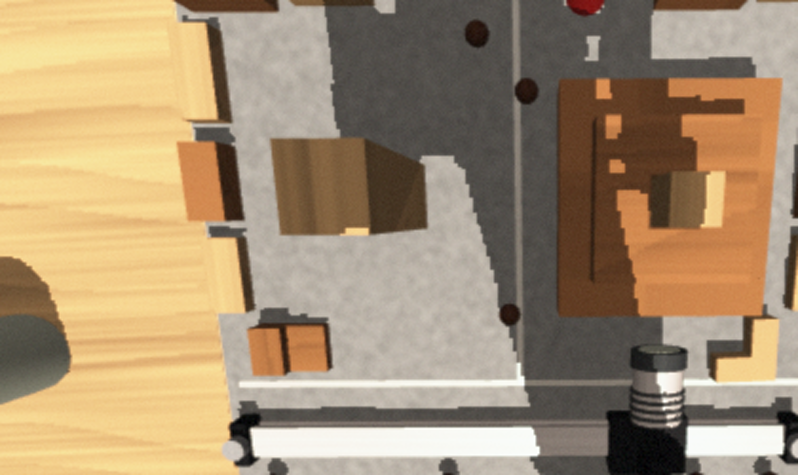

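View pics/s5.png

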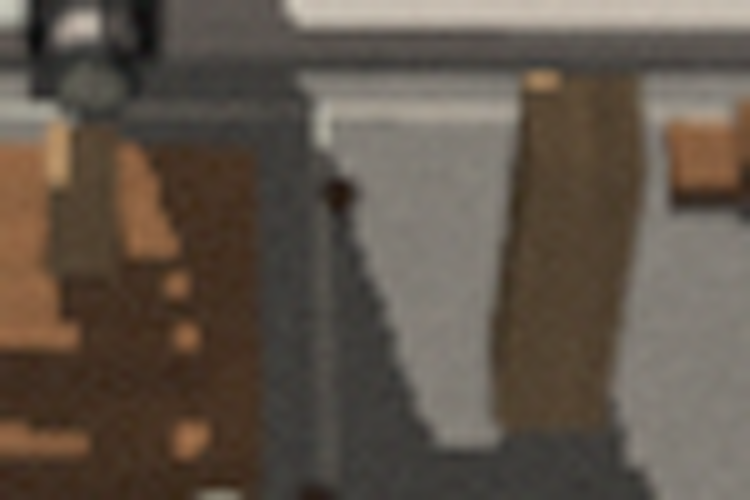

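View pics/d5.png

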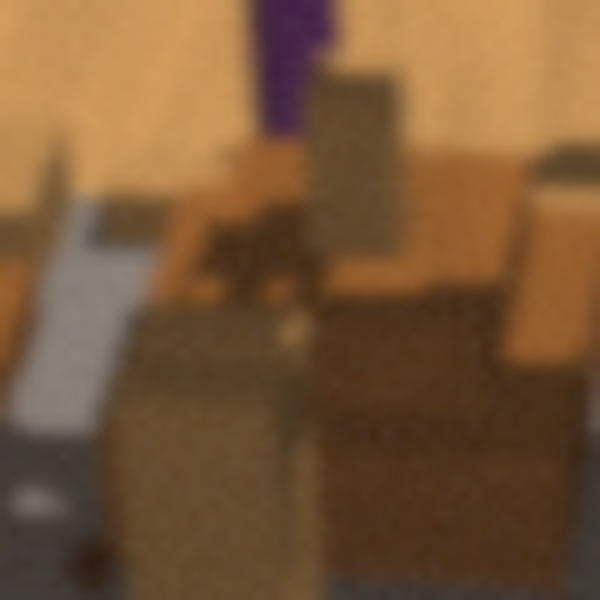

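```bash
cat > fit.py <<'E'
from h import *
import pickle
from scipy.optimize import least_squares
P=pickle.load(open("P5.pkl","rb"))
k=800/140
W=lambda u,v:(u/1.9-.25,v/1.9-.25)
S=lambda u,v:(235+u/k-.4,190+v/k-.4)
D=lambda u,v:(175+u/4-.4,190+v/4-.4)
a=np.radians(-2.3);ex=np.array([np.cos(a),np.sin(a),0]);ey=np.array([-np.sin(a),np.cos(a),0])
h=.019
# corner (sx,sy,top?)
obs={"wrist":[((1,1,1),W(271,138)),((1,-1,1),W(364,138)),((-1,-1,1),W(369,235)),((-1,1,1),W(280,235)),((1,-1,0),W(425,163)),((-1,-1,0),W(427,228))],
"scene":[((-1,-1,1),S(499,169)),((-1,1,1),S(570,167)),((1,1,1),S(569,222)),((1,-1,1),S(498,220)),((1,-1,0),S(482,368)),((1,1,0),S(551,372))],
"side":[((1,-1,1),D(262,184)),((-1,-1,1),D(325,187)),((-1,1,1),D(321,223)),((1,1,1),D(246,220)),((1,1,0),D(260,411)),((-1,1,0),D(323,412))]}
def res(q,names):
    r=[]
    for n in names:
        for (sx,sy,t),uv in obs[n]:
            X=np.array([q[0],q[1],q[2] if t else .025])+sx*h*ex+sy*h*ey
            r+=list((proj(P[n],X)[0]-uv)/(1 if n!="wrist" else 1))
    return np.array(r)
for names in (["wrist"],["scene"],["side"],["wrist","scene","side"]):
    s=least_squares(res,[.63,.15,.175],args=(names,)); print(names,s.x.round(4),np.sqrt(np.mean(s.fun**2)).round(2)); 
print(s.fun.reshape(-1,2).round(1).tolist())
# tower top known z, check via wrist
for u in [(668,172),(724,171),(721,228),(668,228)]: print(atz(P["wrist"],W(*u),.15).round(4))
E
python3 fit.py
```

```text
['wrist'] [0.6307 0.1509 0.174 ] 0.41
['scene'] [0.6286 0.152  0.1741] 0.47
['side'] [0.6286 0.1489 0.1735] 0.82
['wrist', 'scene', 'side'] [0.6304 0.1507 0.175 ] 0.75
[[-0.7, 0.4], [-0.2, 0.1], [0.9, 0.2], [0.1, 0.5], [-0.3, 0.9], [0.3, 0.3], [-0.3, 0.0], [-0.9, 0.4], [0.1, 0.2], [0.5, 0.5], [-0.2, 0.7], [-1.3, 0.1], [-1.0, -0.5], [-1.1, -0.3], [-3.0, 0.5], [-0.5, 0.2], [0.6, -0.0], [-0.2, 0.9]]
[0.6313 0.0034 0.15  ]
[ 0.6306 -0.0214  0.15  ]
[ 0.6062 -0.0208  0.15  ]
[0.6073 0.0033 0.15  ]
```

All three cameras agree on the neighbour roof at z = 0.174–0.175 (start top is 0.150), so the lift is about 24.3 mm. The tower centre is at (0.6189, -0.0089). I'll move above it.

Call:
{"name": "carry_out", "arguments": {"increments": "0.5 0.042 0.035 0.03 0 0 -0.3; 0.5 0.042 0.035 0.03 0 0 0; 0.5 0 0 0.03 0 0 0; 0.5 0 0 0.03 0 0 0; 0.5 0 0 0 0 0 0; 0.5 0 0 0 0 0 0; 0.5 0 0 0 0 0 0"}}

```text
time_s: 10.85
tool_pos: [0.6226, -0.0137, 0.2562]
tool_rot: [179.9, -0.3, -2.5]
force: [0.7, 0.7, -0.6]
grip_width: 0.0436
```

Call:
{"name": "carry_out", "arguments": {"increments": "0.5 -0.004 -0.0045 0.02 0 -0.3 -0.15; 0.5 0 0 0.02 0 0 0; 0.5 0 0 0 0 0 0; 0.5 0 0 0 0 0 0"}}

```text
time_s: 11.35
tool_pos: [0.6189, -0.0081, 0.2149]
tool_rot: [179.9, -0.1, -2.3]
force: [-0.4, 0.2, 0.3]
grip_width: 0.0435
```

Call:
{"name": "carry_out", "arguments": {"increments": "0.5 0 0.0005 0.018 0 0 0; 0.5 0 0 0.014 0 0 0; 0.5 0 0 0 0 0 0; 0.5 0 0 0 0 0 0"}}

```text
time_s: 11.85
tool_pos: [0.6191, -0.0089, 0.1805]
tool_rot: [179.9, -0.1, -2.3]
force: [-0.3, 0.1, 0.2]
grip_width: 0.0435
```

```bash
python3 - <<'E'
from h import *
p=read_camera("wrist");cv2.imwrite("pics/w6.png",p["img"])
p=read_camera("side");cv2.imwrite("pics/d6.png",cv2.resize(p["img"][180:280,200:330],None,fx=6,fy=6,interpolation=cv2.INTER_CUBIC))
o=get_obs(); print(o["tool_pos"],o["tool_rot"],o["force"])
E
```

```text
[ 0.61911277 -0.00892983  0.18074287] [ 1.79880032e+02 -1.30331092e-01 -2.31070493e+00] [-0.16569136 -0.49025106  1.12496213]
```

View pics/w6.png

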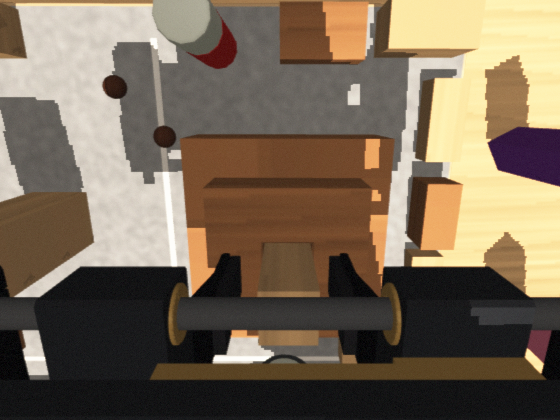

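View pics/d6.png

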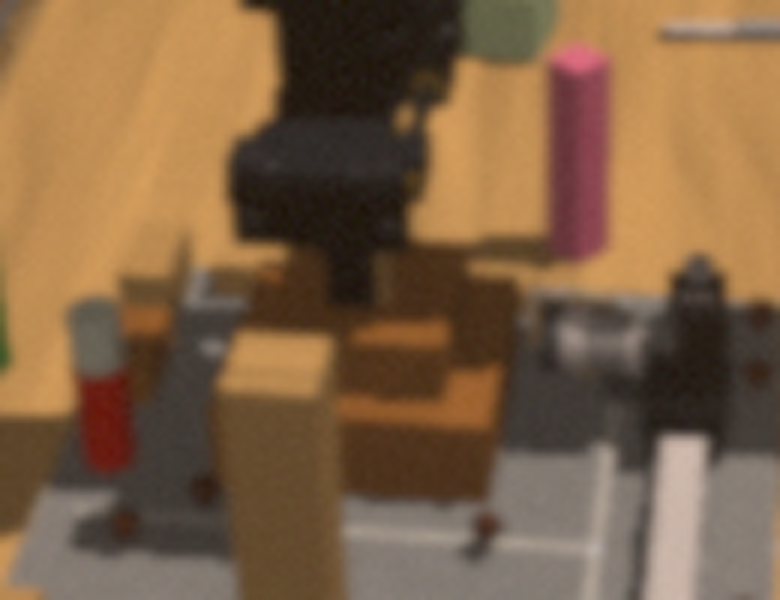

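Call:
{"name": "carry_out", "arguments": {"increments": "0.5 -0.0008 0.0009 0.002 0 0 0; 0 0 0 0 0 0 0; 0 0 0 0 0 0 0; 0 0 0 0 0 0 0; 0 0 0 0 0 0 0; 0 0 0 0 0 0 0", "force": 15}}

```text
time_s: 12.7
tool_pos: [0.6188, -0.0099, 0.1797]
tool_rot: [179.9, -0.2, -2.3]
force: [0.0, -0.4, 0.2]
grip_width: 0.0239
```

```bash
python3 - <<'E'
from h import *
o=get_obs(); print({k:np.round(o[k],4) for k in("tool_pos","tool_rot","force","wrist_torque","grip_width")})
E
```

```text
{'tool_pos': array([ 0.6188, -0.0099,  0.1797]), 'tool_rot': array([179.8665,  -0.2423,  -2.3188]), 'force': array([ 0.0236, -0.4336,  0.152 ]), 'wrist_torque': array([ 0.0527, -0.0041,  0.0069]), 'grip_width': np.float64(0.0239)}
```

Gripped at 23.9 mm with no side force. I'll draw it up in small steps.

Call:
{"name": "carry_out", "arguments": {"increments": "0 0 0 -0.004 0 0 0; 0 0 0 -0.004 0 0 0; 0 0 0 -0.004 0 0 0; 0 0 0 0 0 0 0; 0 0 0 0 0 0 0"}}

```text
time_s: 13.32
tool_pos: [0.6188, -0.0098, 0.1928]
tool_rot: [179.9, -0.3, -2.3]
force: [-0.7, -0.2, 0.0]
grip_width: 0.0239
```

Call:
{"name": "carry_out", "arguments": {"increments": "0 0 0 -0.004 0 -0.2 0; 0 0 0 -0.004 0 0 0; 0 0 0 -0.002 0 0 0; 0 0 0 0 0 0 0; 0 0 0 0 0 0 0"}}

```text
time_s: 13.95
tool_pos: [0.6187, -0.0098, 0.2034]
tool_rot: [179.9, -0.0, -2.3]
force: [0.2, -0.1, -1.0]
grip_width: 0.0239
```

```bash
python3 - <<'E'
from h import *
import pickle
P={n:read_camera(n) for n in ["scene","side","wrist"]}
pickle.dump(P,open("P7.pkl","wb"))
o=get_obs(); print({k:np.round(o[k],4) for k in("tool_pos","tool_rot","force","wrist_torque","grip_width")})
cv2.imwrite("pics/w7.png",P["wrist"]["img"])
cv2.imwrite("pics/s7.png",cv2.resize(P["scene"]["img"][190:265,250:350],None,fx=8,fy=8,interpolation=cv2.INTER_CUBIC))
cv2.imwrite("pics/d7.png",cv2.resize(P["side"]["img"][190:270,225:330],None,fx=7.5,fy=7.5,interpolation=cv2.INTER_CUBIC))
E
```

```text
{'tool_pos': array([ 0.6187, -0.0098,  0.2033]), 'tool_rot': array([ 1.798694e+02, -3.320000e-02, -2.308300e+00]), 'force': array([-0.8418, -0.074 , -0.3102]), 'wrist_torque': array([ 0.0359,  0.0436, -0.0031]), 'grip_width': np.float64(0.0238)}
```

View pics/w7.png

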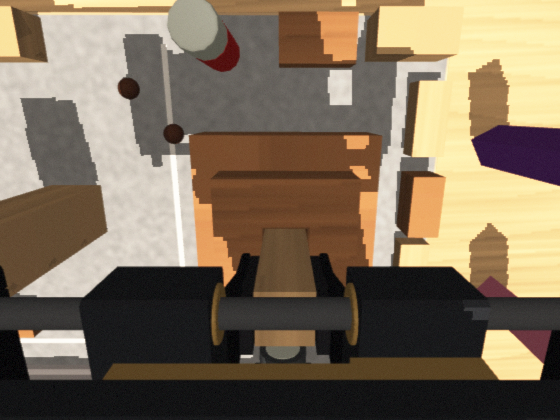

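View pics/s7.png

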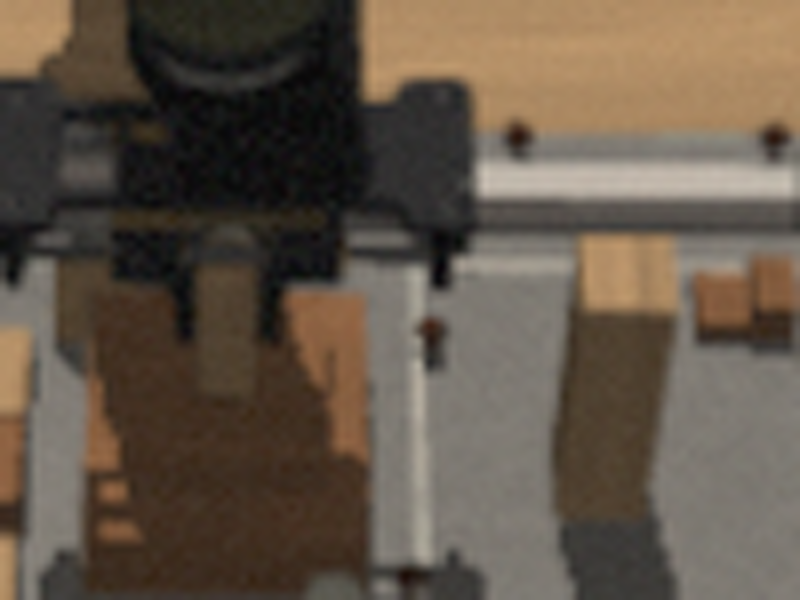

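View pics/d7.png

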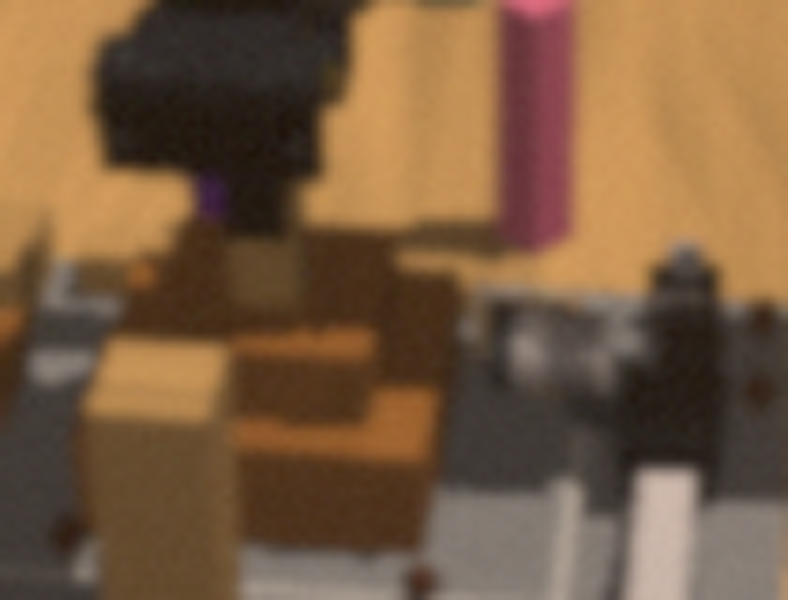

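```bash
python3 - <<'E'
from h import *
import pickle
P=pickle.load(open("P7.pkl","rb"))
p=P["wrist"]
c=[.6187,-.0098]
for z in (.168,.171,.174,.177): print(z,proj(p,[[c[0]+.012,c[1]+.012,z],[c[0]+.012,c[1]-.012,z]]).round(1).tolist())
print("mouth",proj(p,[[c[0]+.012,c[1]+.012,.1],[c[0]+.012,c[1]-.012,.1]]).round(1).tolist())
i=p["img"][220:380,220:350]; cv2.imwrite("pics/w7c.png",cv2.resize(cv2.convertScaleAbs(i,alpha=1.8,beta=10),None,fx=3.7*1,fy=3.7,interpolation=cv2.INTER_CUBIC))
i=cv2.imread("pics/w6.png")[220:380,220:350]; cv2.imwrite("pics/w6c.png",cv2.resize(cv2.convertScaleAbs(i,alpha=1.8,beta=10),None,fx=3.7*1,fy=3.7,interpolation=cv2.INTER_CUBIC))
E
```

```text
0.168 [[254.3, 287.9], [315.3, 285.7]]
0.171 [[253.7, 291.6], [315.9, 289.3]]
0.174 [[253.1, 295.4], [316.6, 293.1]]
0.177 [[252.4, 299.4], [317.4, 297.0]]
mouth [[263.6, 232.2], [305.2, 230.6]]
```

View pics/w7c.png

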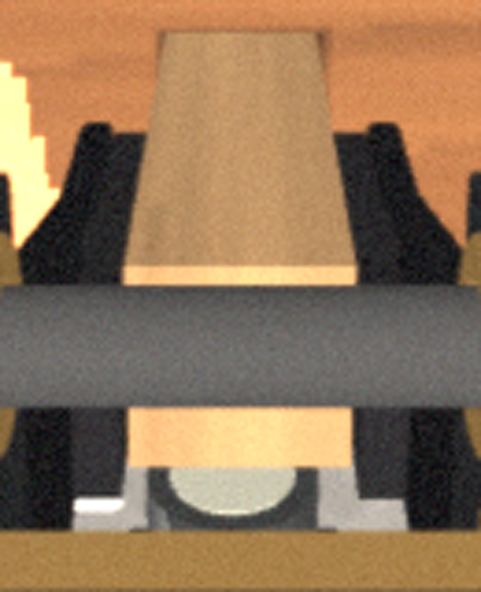

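View pics/w6c.png

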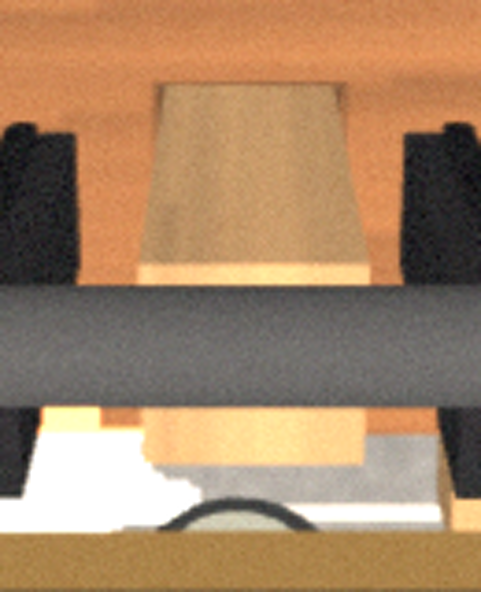

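Call:
{"name": "carry_out", "arguments": {"increments": "0 0 0 -0.0008 0 0 0; 0 0 0 0 0 0 0; 0 0 0 0 0 0 0; 0 0 0 0 0 0 0"}}

```text
time_s: 14.6
tool_pos: [0.6186, -0.0098, 0.204]
tool_rot: [179.9, -0.0, -2.3]
force: [-0.0, -0.9, -0.8]
grip_width: 0.0239
```

```bash
python3 - <<'E'
from h import *
import pickle
P=pickle.load(open("P7.pkl","rb"));p=P["wrist"]
f=lambda u,v:(220+u/3.7-.35,220+v/3.7-.35)
# lens bottom rim area centre
A=atz(p,f(170,478),.08);B=atz(p,f(297,478),.08);print("lens",(A+B)/2, np.linalg.norm(A-B))
L=(A+B)/2; T=np.array([.6187,-.0098])
for yaw in(-2.1,-2.4):
    a=np.radians(yaw); print(yaw,(L[:2]-T)@[-np.sin(a),np.cos(a)])
s=read_camera("scene")
o=get_obs(); print({k:np.round(o[k],4) for k in("time_s","tool_pos","tool_rot","force","joint_velocities","grip_width")})
d=read_camera("side"); 
S0=cv2.imread("pics/scene0.png");D0=cv2.imread("pics/side0.png")
for n,q,t in[(n,q,t) for n,q in(("scene",s),("side",d)) for t in("block_l","block_step","glue_stick","glue_bottle","tape","foam","knife")]:
    r=masks_of(t,q)[:1]; print(n,t,[(round(x["confidence"],2),np.array(x["bbox"]).round().tolist()) for x in r])
cv2.imwrite("pics/s8.png",s["img"])
E
```

```text
lens [ 0.53680599 -0.00498394  0.08      ] 0.02418487531109738
-2.1 0.0018119294690287942
-2.4 0.0013824745171930792
{'time_s': np.float64(14.65), 'tool_pos': array([ 0.6186, -0.0098,  0.204 ]), 'tool_rot': array([ 1.798704e+02, -1.130000e-02, -2.308100e+00]), 'force': array([ 0.6107,  0.2425, -0.719 ]), 'joint_velocities': array([ 0.1315, -0.0113,  0.0669,  0.0568,  0.0378, -0.1054, -0.0307]), 'grip_width': np.float64(0.024)}
scene block_l []
scene block_step [(0.45, [337.0, 222.0, 350.0, 233.0])]
scene glue_stick [(0.49, [289.0, 263.0, 295.0, 281.0])]
scene glue_bottle [(0.81, [387.0, 209.0, 406.0, 242.0])]
scene tape [(0.72, [376.0, 175.0, 394.0, 194.0])]
scene foam [(0.91, [142.0, 235.0, 170.0, 268.0])]
scene knife [(0.63, [162.0, 198.0, 168.0, 229.0])]
side block_l []
side block_step [(0.62, [277.0, 300.0, 289.0, 322.0])]
side glue_stick [(0.69, [209.0, 229.0, 219.0, 255.0])]
side glue_bottle [(0.84, [257.0, 345.0, 290.0, 405.0])]
side tape []
side foam [(0.69, [274.0, 173.0, 293.0, 190.0])]
side knife [(0.58, [313.0, 182.0, 349.0, 190.0])]
```

View pics/s8.png

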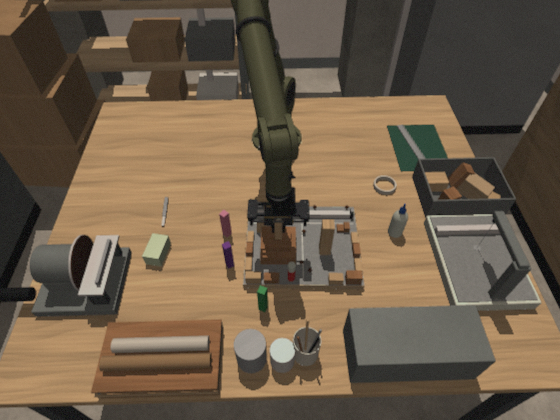

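All bystanders are where they were. The tower top is at about 0.1743 against a roof at 0.174–0.175, and the lamp is off by about 1.5 mm. I'll hand it in.

```bash
python3 -c "
from cell import *
print(sign_off())"
```

```text
the job is handed in; nothing more can be done
None
```

I slid the lamp about 72 mm along its rail until it pointed at the movable tower, and let it go there. I then gripped the tower at 15 N and drew it straight up 24.3 mm. The job was handed in at about 15 s with the arm holding the tower; it reported no verdict.

- **Height:** The tower's top is at about 0.1743 m. Camera fits put the neighbour's roof at 0.1735–0.175 m, so they should agree to about 1 mm (4 mm allowed). About 46 mm of the tower is still in its bore. The wrist picture showed no slip in the fingers.
- **Upright and free:** The tool's tilt was under 0.2°. The force on the tool stayed at about 1 N in every reading during the lift, so there was no sign of wedging.
- **Lamp:** The last wrist picture puts it 1.4–1.8 mm off the tower's line; two earlier estimates gave about 0–2 mm (6 mm allowed).
- **Bystanders:** The networks found the stepped block, glue stick, glue bottle, tape, foam and knife, and nothing looked moved against the first pictures. They did not report the L-shaped block in the last pictures. I last saw it in the wrist picture taken after the lamp was released, where it looked undisturbed. I had no direct check of it after that.

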